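Lift a freshly painted cover off the spray stand and lay it in the drying stack

ROBOT

A 7-joint arm with a two-finger parallel gripper is mounted at the origin on the work surface. World frame = base frame: x ahead of the robot, y to its left, z up, the work surface at z = 0. Lengths are in m, angles in degrees, forces in N, time in s.
With the tool pointing down it reaches from about 0.35 to 0.9 m from the base axis. Payload 7.2 kg.
Tool frame: the origin (TCP) lies between the finger pads; the fingertips stand 22 mm ahead of it and the grasp point (between the pads) lies 3 mm ahead of it (bot.tips_ahead is the distance from the TCP to the fingertips, in m); z points along the fingers, y is the line along which they close (so a half turn about z gives the same grasp; the last joint's range is limited). The gripper opens to 85 mm and grips with 20 to 120 N. Pads are 22 mm wide; open, the fingers measure 114 mm over their backs; the gripper's body (76 mm by 85 mm) begins 54 mm behind the grasp point. The pads swing forward as they close: fully open they stand 13 mm farther back than shut.
Start: joints at [-80.34, 23.554, -0.728, 91.456, 0.321, 64.991, -4.71], TCP at [0.147, 0.608, 0.253] pointing down, gripper open.
Joint ranges: [-169.25, 169.25], [-16.82, 113.86], [-84.01, 82.57], [7.8, 145.47], [-59.2, 239.2], [7.22, 106.19], [-163.78, 163.78]. Speed limits (degrees/s): [136.94, 136.94, 172.46, 172.46, 180, 180, 180].

INTERFACE

Orientations are given as a 3x3 rotation matrix whose columns are the frame's x, y, z axes.
In Python, from plant import monitor, optics, bot gives the robot as it stands.
- The arm moves only by the shell command python3 -m pendant 'ROWS' [OPENING]. ROWS is JSON, a list of rows, each an object with "travel": the shift along the tool's x, y, z in mm, a list of three; "turn": the turn about the tool's z in degrees. A call has 1 to 10 rows; each row is the pose to reach, as a shift and turn from the pose commanded when the call began, along the tool's axes at that moment; what a row does not reach only later rows make up. A row lasts 1/12 s, in which the tool goes at most 41.7 mm and 7.16 degrees, less where a joint would pass 70% of its speed; a pose out of reach is approached as far as the arm can. A call with a gripper value outside its range is refused whole. OPENING is the opening, from 0 (shut) to 1 (fully open), set as the call begins (- or left out, the last holds). The fingers move at their own pace and stop on an object; the grip force is fixed at half the most. Time passes only in rows, so rows that repeat a pose let the fingers close. It gives the time, the measured TCP pose, the force, the opening and the grip force at its end, in the units of the state.
- monitor.sense(): the state, without advancing time (a new reading comes with each control period).
- optics.snapshot(name): name is "scene" or "top" or "wrist"; returns a dict with "image" (480x640x3 uint8, red, green, blue), "camera_matrix" (3x3 intrinsics, pixels), "extrinsics" (4x4, takes a point from world to camera coordinates); the wrist camera has in their place "tool_from_camera" (4x4, takes a point from camera to tool coordinates, whose origin is the TCP and whose axes are the flange's). Camera axes: x right, y up, looking along -z (the intrinsics and any distortion apply to the point x, -y, -z); pixel columns grow to the right and rows downward; lengths in m; the calibration is good to about 2 mm. A picture is of the moment at which its call begins: read the wrist's pose just before it. There is no depth.
- bot.hand_in(): hands the job in; it is judged then, once.
The state is a dict: "clock": time; "qpos": joint angles; "dq": joint speeds; "tau": joint torques, N m; "tool_pos": TCP position; "ee_rot": TCP orientation; "contact_force": force on the tool from outside, world axes, zero at the start; "wrist_torque": the same for the moment, N m; "width": finger opening in m; "grasp_force": force on a finger pad.
Only numpy, scipy, OpenCV 4.12 (cv2) and the standard library are available. Lean on these libraries where they do the work, as an engineer would, in place of code of your own. Each camera call takes 0.05 s, during which the arm holds its last target. There are 200 camera calls.

TASK

Pick up the blue-handled lifter by its handle, slide its blade fully under the freshly painted red cover on the spray stand, and carry the cover out level on the blade without touching the wet cover with the gripper or bumping the stand and its lamp with the arm. Lay it gently in the drying stack as the next cover of the second course, squarely bridging the empty gap with the yellow dot, half on each cover below (running bond), then draw the blade out. Lay the lifter flat on its block again as it was, let go, and leave the covers already stacked and the other things on the bench where they are.

Things in the scene. Friction and masses are not known exactly. Their poses are not given: they have to be found in the camera images.
- plate: the wet cover to move: painted red aluminium cover, 70 (x) x 72 (y) x 14 mm (z), about 180 g; origin at the centre of its underside. At the start it lies on the two wooden battens of the stand, within a few mm and degrees of square with the stand's axes, underside 52 mm above the bench. Wet: only the blade may touch it.
- stand: fixed spray stand; origin on the bench midway between its battens, under the cover's place; the blade is pushed in along its +x. Base sheet 6 mm thick, x -110 to 60 mm, y +-102 mm. Two upright wooden battens along x (x +-39 mm), 6 to 52 mm high, 50 mm clear between them. Posts of the lamp bar at x = -83 mm, inner faces at y +-90 mm
- lamp (a point): centre of the underside of the stand's black lamp bar, 130 mm above the bench, axes as the stand. The bar is 50 mm deep (stand x -108 to -58), 65 mm tall and crosses above the way in. With the blade fully under the cover the handle's middle is 12 mm short of it: lean the gripper's body 35 to 45 degrees back, towards the stand's -x. The cover comes out under it, towards -x
- lifter: the lifter, a cranked spatula, 150 g; origin level with the blade's underside, straight below the middle of the handle. Handle: blue level bar along x, 44 long, 16 wide (y), 20 mm high (z 28 to 48). Neck slopes down to the blade: flat, 4 mm thick (z 0 to 4), 34 wide (y), x 75 to 165 mm. It lies on the blade, handle overhanging; centre of mass over the blade, some 90 mm ahead of the handle's middle
- lifter_grip (a point): middle of the lifter's handle, 38 mm above the underside of the blade
- lifter_blade (a point): centre of the blade's top face, 120 mm ahead (x) of the handle's middle, 4 mm above the blade's underside
- rest: fixed dark block with a black rubber top, 130 (x) x 90 (y) x 35 mm, the lifter's rest; origin at the centre of its underside. At the start the lifter's blade lies flat on it, along its x axis with the blade's end to +x, blade centre near the block's centre; the handle hangs out beyond the block's -x end
- board: fixed brown drying board, 100 (x) x 340 (y) x 12 mm, origin at the centre of its underside. The first course stands on it in a row along its y axis with 48 mm wide open gaps between covers; the gaps run along the board's x axis, open at both ends. The blade can come from the board's -x side, pointing to +x, and sink into a gap
- spot: flat yellow dot, 32 mm across, on the board in the middle of the gap that is to be bridged; origin on the board's top face (12 mm above the bench), axes parallel to the board's. A cover bridging the gap has its underside 14 mm above this, and overlaps each cover below by 12 mm in y.
- low_a: first course, +y end of the board: loose painted red aluminium cover, 70 (x) x 72 (y) x 14 mm (z), about 180 g; origin at the centre of its underside
- low_mid: first course, middle of the board: loose painted red aluminium cover, 70 (x) x 72 (y) x 14 mm (z), about 180 g; origin at the centre of its underside
- low_b: first course, -y end of the board: loose painted red aluminium cover, 70 (x) x 72 (y) x 14 mm (z), about 180 g; origin at the centre of its underside
- laid: the cover of the second course that is already in place over the other gap: loose painted red aluminium cover, 70 (x) x 72 (y) x 14 mm (z), about 180 g; origin at the centre of its underside
- tin: bystander: small upright paint tin with a red wrap, 56 mm across, 65 mm high, origin at the centre of its underside
- tape: bystander: roll of yellow tape lying flat, 90 mm across, 24 mm high, origin at the centre of its underside

How it is judged (in metres and radians):
On the way, in this order (a step that is already met when the one before it is completed fails the run):
1. the cover is raised at least 8 mm off the battens, level, on the lifter, with the blade well under it (blade centre within 25 mm of the cover's centre) (height (world z) of plate above 0.06 m and contact force between plate and lifter above 0.3 N and contact force between plate and stand below 0.05 N and angle between plate's own z axis and vertical below 0.2 rad and horizontal distance between plate and lifter_blade below 0.025 m), for 0.2 s.
2. the cover lies in bond over the gap with the yellow dot and the lifter no longer touches it (x of plate in the frame of spot between -0.012 and 0.012 m and y of plate in the frame of spot between -0.008 and 0.008 m and z of plate in the frame of spot between 0.01 and 0.018 m and angle between the x axis of plate and the x axis of spot, either way round below 0.14 rad and angle between plate's own z axis and vertical below 0.05 rad and contact force between plate and lifter below 0.05 N and contact force between plate and low_mid above 0.1 N and (contact force between plate and low_a above 0.1 N or contact force between plate and low_b above 0.1 N)), for 0.2 s.
At the end, for the whole second after the job is handed in: the cover rests level and released over the dotted gap on both covers below, within 12 mm along the gap, 8 mm across, 8 degrees; the lifter lies still with its blade flat on its block as at the start: blade centre within 35 mm of the block's centre, direction within 20 degrees (all of step 2 and linear speed of each of plate, lifter below 0.01 m/s and angle between lifter's own z axis and vertical below 0.06 rad and height (world z) of lifter between 0.03 and 0.04 m and angle between the x axis of lifter and the x axis of rest, either way round below 0.35 rad and horizontal distance between lifter_blade and rest below 0.035 m and x of lifter in the frame of rest below -0.07 m); the robot touches nothing.
It fails at once if the gripper or arm touches the wet cover (contact force between any of the fingers, the arm and plate above 0.3 N).
It fails at once if the arm or gripper bumps the stand or its lamp (over 3 N) (contact force between any of the fingers, the arm and stand above 3 N).
It fails at once if the wet cover falls (over 0.4 m/s while off the lifter) or is tipped more than 20 degrees ((linear speed of plate above 0.4 m/s and contact force between plate and lifter below 0.02 N) or angle between plate's own z axis and vertical above 0.35 rad).
It fails at once if a stacked cover is shifted more than 8 mm (distance of any of low_a, low_mid, low_b, laid from where it was at the start of the episode above 0.008 m).
It fails at once if the tin or the tape is moved more than 15 mm (distance of any of tin, tape from where it was at the start of the episode above 0.015 m).
It also fails if it takes over 67 s, if anything falls off the work surface, if the arm or the gripper's body presses on something with over 40 N, if the wrist force passes 120 N, or if a joint passes its speed limit or range.

## Working session

There is one attempt and no reset: what is moved stays moved. The work goes in short steps, Python scripts to look and compute and a shell command to move; the robot and the scene stay as the last step left them, time stands still between calls to the robot, and variables do not carry over. Pictures are saved under pics/ and viewed, at most 10 in all, crops included, and the job is handed in when it is done.

```bash
mkdir -p pics; ls; python3 - <<'E'
from plant import monitor, optics, bot
import cv2,numpy as np
s=monitor.sense(); print({k:np.round(v,3).tolist() for k,v in s.items()}, bot.tips_ahead,[a for a in dir(bot) if a[0]!='_'])
np.set_printoptions(suppress=True,precision=4)
for n in("scene","top"):
    d=optics.snapshot(n); cv2.imwrite(f"pics/{n}0.png",d["image"][:,:,::-1]); np.savez(n+"0.npz",**{k:v for k,v in d.items() if v is not None}); print(n,[k for k in d],d["camera_matrix"].tolist(),d["extrinsics"])
E
```

```text
pics
{'clock': 0.0, 'qpos': [-80.341, 23.599, -0.728, 91.505, 0.317, 64.992, -4.713], 'dq': [0.051, 0.05, -0.034, 0.052, -0.099, 0.044, -0.016], 'tau': [-0.0, -60.06, 0.682, -29.941, 0.014, 0.011, -0.0], 'tool_pos': [0.147, 0.607, 0.252], 'ee_rot': [[-0.972, 0.235, -0.0], [0.235, 0.972, -0.002], [-0.0, -0.002, -1.0]], 'contact_force': [-0.058, 0.153, -0.468], 'wrist_torque': [-0.018, 0.051, 0.066], 'grasp_force': 0.0, 'width': 0.085} 0.022 ['MotionError', 'hand_in', 'tips_ahead']
scene ['image', 'camera_matrix', 'extrinsics'] [[539.447354630654, 0.0, 316.18046925767504], [0.0, 539.447354630654, 234.90229696737129], [0.0, 0.0, 1.0]] [[-0.6923  0.7214 -0.0159  0.4063]
 [-0.4764 -0.4404  0.761   0.1387]
 [ 0.542   0.5344  0.6486 -1.3069]
 [ 0.      0.      0.      1.    ]]
top ['image', 'camera_matrix', 'extrinsics'] [[473.2021629460754, 0.0, 321.13181809982115], [0.0, 473.2021629460754, 233.68074076593444], [0.0, 0.0, 1.0]] [[ 0.055  -0.9985  0.001  -0.1154]
 [ 0.9746  0.0539  0.2173 -0.5452]
 [-0.217  -0.011   0.9761 -0.9152]
 [ 0.      0.      0.      1.    ]]
```

View pics/top0.png

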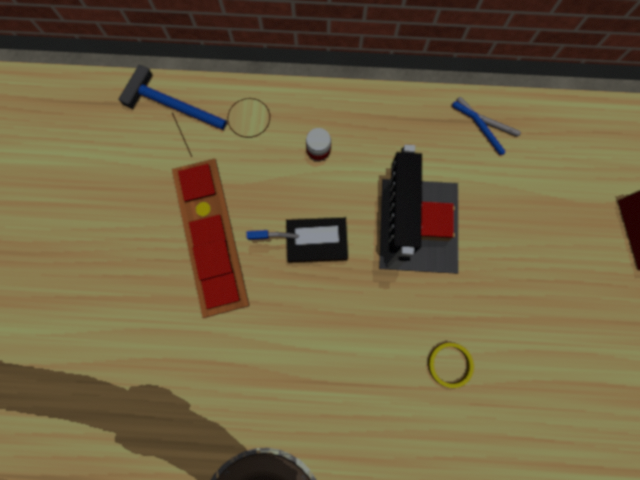

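View pics/scene0.png

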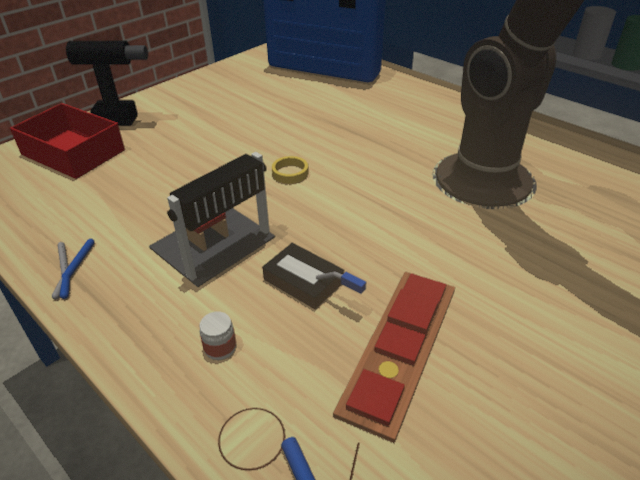

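```bash
cat > h.py <<'E'
import numpy as np,cv2
from plant import monitor,optics
np.set_printoptions(suppress=True,precision=4)
def grab(n):
    s=monitor.sense(); d=optics.snapshot(n); d=dict(d)
    if n=="wrist":
        T=np.eye(4);T[:3,:3]=s["ee_rot"];T[:3,3]=s["tool_pos"];d["wc"]=T@d["tool_from_camera"]
    else: d["wc"]=np.linalg.inv(d["extrinsics"])
    return d
def cast(d,px,z):
    px=np.reshape(px,(-1,2)).astype(float);K=d["camera_matrix"]
    r=np.c_[(px[:,0]-K[0,2])/K[0,0],-(px[:,1]-K[1,2])/K[1,1],-np.ones(len(px))]@d["wc"][:3,:3].T
    o=d["wc"][:3,3]; return o+r*((z-o[2])/r[:,2])[:,None]
def proj(d,P):
    c=(np.reshape(P,(-1,3))-d["wc"][:3,3])@d["wc"][:3,:3];K=d["camera_matrix"]
    return np.c_[K[0,0]*c[:,0]/-c[:,2]+K[0,2],-K[1,1]*c[:,1]/-c[:,2]+K[1,2]]
def hsv(d): return cv2.cvtColor(d["image"],cv2.COLOR_RGB2HSV)
RED=lambda h:(((h[...,0]<6)|(h[...,0]>174))&(h[...,1]>190)&(h[...,2]>80)).astype(np.uint8)
BLUE=lambda h:((h[...,0]>100)&(h[...,0]<130)&(h[...,1]>120)&(h[...,2]>60)).astype(np.uint8)
YEL=lambda h:((h[...,0]>22)&(h[...,0]<34)&(h[...,1]>200)&(h[...,2]>120)).astype(np.uint8)
DARK=lambda h:(h[...,2]<50).astype(np.uint8)
GREY=lambda h:((h[...,1]<60)&(h[...,2]>90)).astype(np.uint8)
def blobs(m,a=60):
    return [c for c in cv2.findContours(m,cv2.RETR_EXTERNAL,cv2.CHAIN_APPROX_NONE)[0] if cv2.contourArea(c)>a]
def rect(d,c,z):
    P=cast(d,c,z)[:,:2]; r=cv2.minAreaRect((P*1000).astype(np.float32)); b=cv2.boxPoints(r)
    return np.round(r[0],1),np.round(r[1],1),round(r[2],1)
E
python3 - <<'E'
from h import *
d=dict(np.load("top0.npz")); d["wc"]=np.linalg.inv(d["extrinsics"]); h=hsv(d)
for n,m,z in(("red",RED,.026),("blue",BLUE,.083),("yel",YEL,.012),("dark",DARK,.035),("grey",GREY,.039)):
    for c in blobs(m(h)):
        x,y,w,hh=cv2.boundingRect(c)
        if y>60: print(n,(x,y,w,hh),*rect(d,c,z))
E
```

```text
red (189, 215, 50, 94) [488.  140.6] [190.1  71.7] 18.0
red (422, 202, 31, 35) [ 604.6 -331.5] [64.9 72.6] 89.9
red (179, 164, 36, 37) [659.6 194.9] [69.9 68.2] 18.2
blue (247, 231, 21, 8) [536.8  43.2] [14.4 40.5] 3.2
blue (453, 102, 51, 52) [ 798.8 -409.2] [147.8  23.5] 43.1
blue (138, 85, 87, 43) [808.6 231.3] [205.7  21.8] 68.0
yel (431, 343, 42, 45) [ 302.4 -364.2] [85.5 84.7] 47.1
yel (196, 202, 14, 14) [603.5 177.9] [29.8 28.4] 6.1
dark (212, 451, 87, 29) [98.3 15.6] [ 49.3 162.9] 3.1
dark (287, 218, 60, 44) [543.  -75.6] [ 90.6 124.8] 5.4
dark (618, 192, 22, 77) [ 604.9 -735.2] [ 44.7 167.5] 84.8
dark (380, 149, 71, 119) [ 628.1 -249.7] [241.6 158.8] 19.3
dark (121, 69, 31, 39) [870.1 346.3] [33.5 97.4] 58.2
grey (294, 457, 22, 23) [ 99.  -78.4] [55.6  9. ] 50.6
grey (256, 448, 37, 11) [125.2 -18.9] [70.  10.3] 80.1
grey (402, 247, 12, 8) [ 529.8 -267.1] [14.9 23. ] 0.7
grey (295, 226, 44, 19) [552.2 -75.4] [34.9 90. ] 6.6
grey (306, 128, 25, 23) [768.7 -66.2] [52. 53.] 3.2
grey (458, 97, 62, 38) [ 841.7 -440.4] [156.   18.8] 59.7
```

```bash
R='{"travel":[-410,-320,-40],"turn":71}'; python3 -m pendant '[{"travel":[-410,-320,-40],"turn":71},{"travel":[-410,-320,-40],"turn":71},{"travel":[-410,-320,-40],"turn":71},{"travel":[-410,-320,-40],"turn":71},{"travel":[-410,-320,-40],"turn":71},{"travel":[-410,-320,-40],"turn":71},{"travel":[-410,-320,-40],"turn":71},{"travel":[-410,-320,-40],"turn":71},{"travel":[-410,-320,-40],"turn":71},{"travel":[-410,-320,-40],"turn":71}]'
python3 - <<'E'
from h import *
s=monitor.sense();print(s["tool_pos"],s["ee_rot"],s["qpos"])
d=grab("wrist");print(d["tool_from_camera"],d["camera_matrix"])
E
```

```text
clock: 0.93
tool_pos: [0.4057, 0.2803, 0.2854]
ee_rot: [[-0.089, 0.996, -0.0], [0.996, 0.089, 0.0], [0.0, -0.0, -1.0]]
contact_force: [1.1, 1.1, 0.2]
width: 0.0855
grasp_force: 0.0
[0.4057 0.2803 0.2854] [[-0.0886  0.9961 -0.0002]
 [ 0.9961  0.0886  0.0002]
 [ 0.0002 -0.0002 -1.    ]] [-59.4081   8.7173  21.7782 107.9831  -3.6072  63.9595 -31.1922]
[[ 0.0003  0.9502  0.3115  0.08  ]
 [ 1.     -0.0002 -0.0002 -0.0007]
 [-0.0001  0.3115 -0.9502 -0.1203]
 [ 0.      0.      0.      1.    ]] [[359.0533   0.     322.283 ]
 [  0.     359.0533 239.1688]
 [  0.       0.       1.    ]]
```

```bash
python3 -m pendant '[{"travel":[-143,142,-15],"turn":0},{"travel":[-143,142,-15],"turn":0},{"travel":[-143,142,-15],"turn":0},{"travel":[-143,142,-15],"turn":0},{"travel":[-143,142,-15],"turn":0},{"travel":[-143,142,-15],"turn":0},{"travel":[-143,142,-15],"turn":0},{"travel":[-143,142,-15],"turn":0},{"travel":[-143,142,-15],"turn":0}]'
python3 - <<'E'
from h import *
d=grab("wrist");np.savez("w1.npz",**d);cv2.imwrite("pics/w1.png",d["image"][:,:,::-1])
E
```

```text
clock: 1.73
tool_pos: [0.5589, 0.1548, 0.2998]
ee_rot: [[-0.097, 0.995, -0.001], [0.995, 0.097, 0.0], [0.001, -0.001, -1.0]]
contact_force: [-0.2, 0.1, 0.1]
width: 0.0856
grasp_force: 0.0
```

View pics/w1.png

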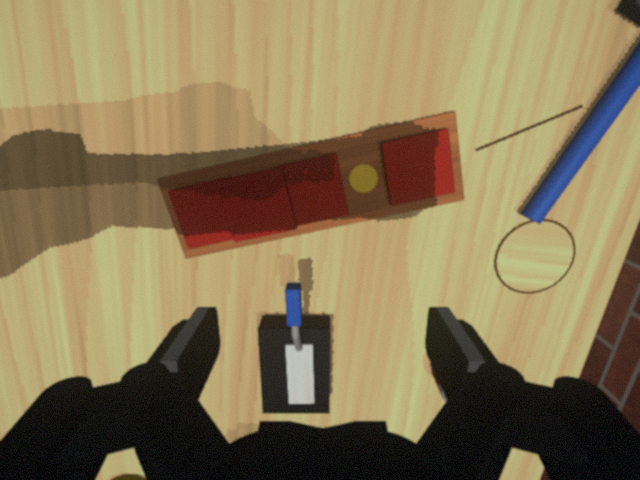

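```bash
python3 - <<'E'
from h import *
d=dict(np.load("w1.npz"));h=hsv(d)
def R(n,m,z,roi,a=60,k=0):
    M=np.zeros_like(m);x0,y0,x1,y1=roi;M[y0:y1,x0:x1]=m[y0:y1,x0:x1]
    if k:M=cv2.morphologyEx(M,cv2.MORPH_CLOSE,np.ones((k,k)))
    for c in blobs(M,a): print(n,cv2.boundingRect(c),*rect(d,c,z),cast(d,cv2.boxPoints(cv2.minAreaRect(c)),z)[:,:2].tolist() if n=="board" else "")
print(h[178,363],h[230,190],h[190,455],h[160,420],h[190,250],h[375,300],h[305,293],h[400,270],h[215,440],h[205,355], h[120,450])
y=((h[...,0]>20)&(h[...,0]<34)&(h[...,1]>150)&(h[...,2]>60)).astype(np.uint8)
R("dot",y,.012,(345,160,382,197))
red=(((h[...,0]<4)|(h[...,0]>174))&(h[...,1]>200)&(h[...,2]>30)).astype(np.uint8)
R("red26",red,.026,(350,100,470,220)); R("redL",red,.026,(150,130,350,260))
R("blue",((h[...,0]>100)&(h[...,0]<130)&(h[...,1]>120)).astype(np.uint8),.083,(270,270,320,335))
R("blade",GREY(h),.039,(270,343,330,415))
R("block",((h[...,2]<60)|((h[...,1]<60)&(h[...,2]>90))).astype(np.uint8),.035,(250,310,340,417))
bd=((h[...,0]<13)|(h[...,0]>174))&(h[...,1]>130)
b=(bd|(y>0)).astype(np.uint8);R("board",b,.012,(150,100,475,262),2000,7)
E
```

```text
[ 23 174 129] [  4 182  87] [ 10 161 147] [  4 208  92] [  6 198  71] [ 47  12 196] [111 166 155] [ 6 31 41] [ 27  85 189] [ 12 146  89] [ 13 152 161]
dot (349, 164, 29, 29) [601.7 178. ] [30.7 31. ] 52.0 
blue (286, 289, 16, 38) [538.1  45.7] [16.  43.9] 4.5 
blade (285, 343, 30, 62) [551.7 -73.2] [35.8 93.5] 6.7 
block (259, 315, 71, 97) [544.1 -63.1] [ 87.2 145.3] 5.5 
board (159, 112, 303, 145) [544.6 160.4] [335.4  98. ] 17.9 [[0.37066645066350223, 0.1557350597354167], [0.6884845552826778, 0.2582172704006929], [0.7295682526103713, 0.17008293975952207], [0.3893060426841505, 0.05397608624794642]]
```

```bash
python3 -m pendant '[{"travel":[-390,-10,-20],"turn":0},{"travel":[-390,-10,-20],"turn":0},{"travel":[-390,-10,-20],"turn":0},{"travel":[-390,-10,-20],"turn":0},{"travel":[-390,-10,-20],"turn":0},{"travel":[-390,-10,-20],"turn":0},{"travel":[-390,-10,-20],"turn":0},{"travel":[-390,-10,-20],"turn":0},{"travel":[-390,-10,-20],"turn":0},{"travel":[-390,-10,-20],"turn":0}]'; python3 -m pendant '[{"travel":[-146,0,0],"turn":0},{"travel":[-146,0,0],"turn":0},{"travel":[-146,0,0],"turn":0},{"travel":[-146,0,0],"turn":0},{"travel":[-146,0,0],"turn":0},{"travel":[-146,0,0],"turn":0},{"travel":[-146,0,0],"turn":0}]'
python3 - <<'E'
from h import *
d=grab("wrist");np.savez("w2.npz",**d);cv2.imwrite("pics/w2.png",d["image"][:,:,::-1]);print(monitor.sense()["qpos"])
E
```

```text
clock: 2.62
tool_pos: [0.5856, -0.2412, 0.3209]
ee_rot: [[-0.091, 0.996, 0.0], [0.996, 0.091, -0.003], [-0.003, 0.0, -1.0]]
contact_force: [-1.2, 0.4, 0.1]
width: 0.0852
grasp_force: 0.0
clock: 3.2
tool_pos: [0.6014, -0.3793, 0.3199]
ee_rot: [[-0.097, 0.995, 0.0], [0.995, 0.097, 0.001], [0.001, 0.0, -1.0]]
contact_force: [0.9, -0.4, -0.4]
width: 0.0856
grasp_force: 0.0
[  7.2256  33.0931  36.0247  74.1149 -19.1949  78.7673  48.0594]
```

View pics/w2.png

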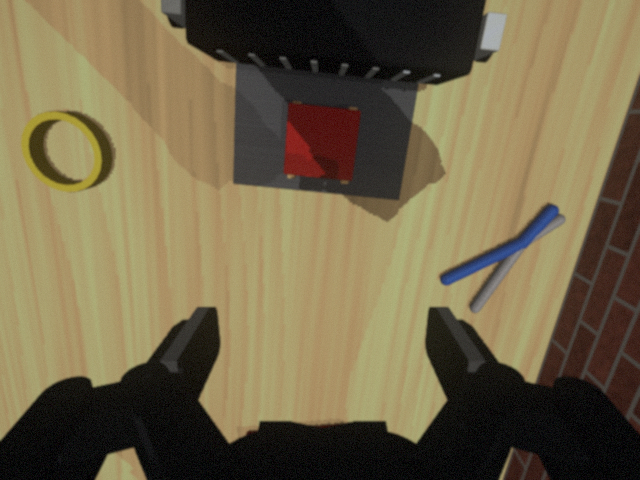

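```bash
python3 - <<'E'
from h import *
d=dict(np.load("w2.npz"));h=hsv(d)
red=(((h[...,0]<6)|(h[...,0]>174))&(h[...,1]>180)&(h[...,2]>50)).astype(np.uint8)
red[:95]=0;red[190:]=0
for c in blobs(red,500): print(cv2.boundingRect(c),*rect(d,c,.066));ap=cv2.approxPolyDP(cv2.convexHull(c),5,True);print(ap[:,0].tolist(),cast(d,ap,.066)[:,:2])
# base: grey sheet, saturation low/dark
g=((h[...,2]<100)&(h[...,1]<100)).astype(np.uint8)
g=cv2.morphologyEx(g|red,cv2.MORPH_CLOSE,np.ones((9,9)));g[:86]=0;g[215:]=0;g[:,:225]=0;g[:,425:]=0
for c in blobs(g,2000):
    ap=cv2.approxPolyDP(cv2.convexHull(c),4,True);print(ap[:,0].tolist());print(cast(d,ap,.006)[:,:2])
    P=c[:,0];L=P[(P[:,0]<250)&(P[:,1]>95)&(P[:,1]<175)]
    B=np.array([P[P[:,0]==u][:,1].max() for u in range(245,390,5)])
    Bp=cast(d,np.c_[np.arange(245,390,5),B],.006);Lp=cast(d,L,.006)
    print("front edge slope deg",np.degrees(np.arctan(np.polyfit(Bp[:,0],Bp[:,1],1)[0])),"left",np.degrees(np.arctan(np.polyfit(Lp[:,1],Lp[:,0],1)[0])))
E
```

```text
(285, 103, 75, 77) [ 593.6 -319.5] [68.9 70.4] 89.7
[[290, 103], [359, 112], [350, 179], [285, 172]] [[ 0.5601 -0.2854]
 [ 0.6281 -0.2871]
 [ 0.6273 -0.3532]
 [ 0.5595 -0.3525]]
[[418, 86], [397, 200], [234, 182], [236, 86]]
[[ 0.6959 -0.2515]
 [ 0.6933 -0.3817]
 [ 0.4936 -0.3789]
 [ 0.4935 -0.2712]]
front edge slope deg -0.9685261145547879 left -0.14453004738098552
```

```bash
python3 -m pendant '[{"travel":[435,-22,0],"turn":-1},{"travel":[435,-22,0],"turn":-1},{"travel":[435,-22,0],"turn":-1},{"travel":[435,-22,0],"turn":-1},{"travel":[435,-22,0],"turn":-1},{"travel":[435,-22,0],"turn":-1},{"travel":[435,-22,0],"turn":-1},{"travel":[435,-22,0],"turn":-1},{"travel":[435,-22,60],"turn":-1},{"travel":[435,-22,90],"turn":-1}]'; python3 -m pendant '[{"travel":[57,0,60],"turn":0},{"travel":[57,0,90],"turn":0},{"travel":[57,0,90],"turn":0},{"travel":[57,0,90],"turn":0},{"travel":[57,0,90],"turn":0}]'
python3 - <<'E'
from h import *
s=monitor.sense();print(s["tool_pos"],s["ee_rot"])
d=grab("wrist");h=hsv(d);cv2.imwrite("pics/w3.png",d["image"][:,:,::-1])
for c in blobs(BLUE(h),100): print("blue",cv2.boundingRect(c),*rect(d,c,.083))
for c in blobs(GREY(h),300): print("grey",cv2.boundingRect(c),*rect(d,c,.039))
E
```

```text
clock: 4.08
tool_pos: [0.5434, 0.0184, 0.2715]
ee_rot: [[-0.118, 0.993, 0.006], [0.993, 0.118, 0.004], [0.003, 0.007, -1.0]]
contact_force: [1.2, 0.7, -0.6]
width: 0.0854
grasp_force: 0.0
clock: 4.5
tool_pos: [0.5357, 0.0708, 0.1791]
ee_rot: [[-0.115, 0.993, -0.002], [0.993, 0.115, -0.0], [-0.0, -0.002, -1.0]]
contact_force: [1.0, -0.2, 0.3]
width: 0.0851
grasp_force: 0.0
[0.5357 0.0708 0.1791] [[-0.1154  0.9933 -0.0017]
 [ 0.9933  0.1154 -0.0004]
 [-0.0002 -0.0017 -1.    ]]
blue (311, 258, 23, 60) [537.7  45.6] [15.  43.1] 6.7
grey (302, 318, 42, 111) [550.1 -59.5] [ 35.7 115. ] 6.6
```

```bash
python3 -m pendant '[{"travel":[-19,0,35],"turn":0},{"travel":[-19,0,70],"turn":0},{"travel":[-19,0,90],"turn":0},{"travel":[-19,0,103],"turn":0},{"travel":[-19,0,103],"turn":0},{"travel":[-19,0,103],"turn":0}]'; python3 -m pendant '[{"travel":[0,0,0],"turn":0},{"travel":[0,0,0],"turn":0},{"travel":[0,0,0],"turn":0},{"travel":[0,0,0],"turn":0},{"travel":[0,0,0],"turn":0},{"travel":[0,0,0],"turn":0},{"travel":[0,0,0],"turn":0},{"travel":[0,0,0],"turn":0}]' 0
```

```text
clock: 5.05
tool_pos: [0.54, 0.0496, 0.0777]
ee_rot: [[-0.111, 0.994, 0.002], [0.994, 0.111, 0.0], [-0.0, 0.002, -1.0]]
contact_force: [0.3, -0.3, 0.7]
width: 0.0855
grasp_force: 0.0
clock: 5.72
tool_pos: [0.5389, 0.0507, 0.0763]
ee_rot: [[-0.112, 0.994, 0.0], [0.994, 0.112, 0.0], [0.0, 0.0, -1.0]]
contact_force: [-1.1, 1.8, 3.0]
width: 0.015
grasp_force: 60.5
```

```bash
cat >> h.py <<'E'
def tip(save=None):
    d=grab("wrist");h=hsv(d)
    if save:cv2.imwrite("pics/%s.png"%save,d["image"][:,:,::-1])
    g=GREY(h);g[:300]=0;g[:,:270]=0;g[:,370:]=0
    for c in blobs(g,300): print("grey",cv2.boundingRect(c),np.round(cv2.boxPoints(cv2.minAreaRect(c)),1).tolist())
E
python3 -c "
from h import *
tip('g1')"
python3 -m pendant '[{"travel":[0,0,-10],"turn":0},{"travel":[0,0,-25],"turn":0},{"travel":[0,0,-45],"turn":0},{"travel":[0,0,-60],"turn":0},{"travel":[0,0,-60],"turn":0},{"travel":[0,0,-60],"turn":0},{"travel":[0,0,-60],"turn":0}]'
python3 -c "
from h import *
tip('g2')"
```

```text
grey (301, 405, 42, 24) [[301.0, 405.0], [342.0, 405.0], [342.0, 428.0], [301.0, 428.0]]
clock: 6.35
tool_pos: [0.5382, 0.0506, 0.1356]
ee_rot: [[-0.112, 0.994, -0.001], [0.994, 0.112, 0.0], [0.0, -0.001, -1.0]]
contact_force: [-0.5, -0.4, -1.2]
width: 0.0145
grasp_force: 59.9
grey (300, 404, 46, 24) [[300.0, 404.0], [345.0, 404.0], [345.0, 427.0], [300.0, 427.0]]
```

View pics/g2.png

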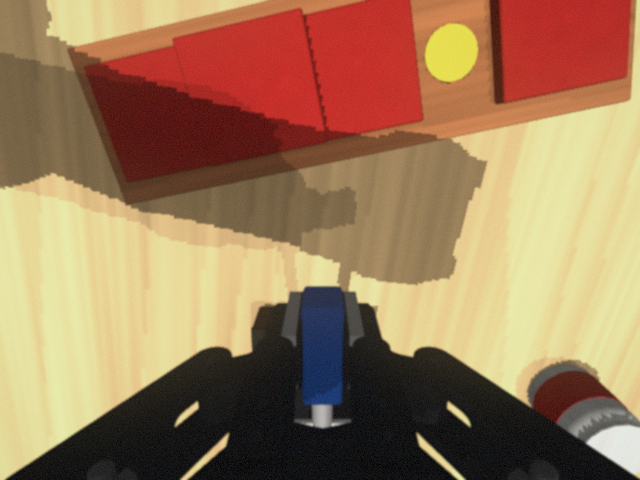

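```bash
python3 -m pendant '[{"travel":[-25,9,0],"turn":1},{"travel":[-55,21,0],"turn":3},{"travel":[-85,32,0],"turn":5},{"travel":[-108,40,0],"turn":6.5},{"travel":[-117,43,0],"turn":6.5},{"travel":[-117,43,10],"turn":6.5},{"travel":[-117,43,20],"turn":6.5},{"travel":[-117,43,20],"turn":6.5},{"travel":[-117,43,20],"turn":6.5}]'
python3 - <<'E'
from h import *
s=monitor.sense();print(s["tool_pos"],s["ee_rot"])
a=[]
for n in("scene","top"):
    d=grab(n);np.savez("pre_"+n,**d);p=proj(d,[s["tool_pos"][0],s["tool_pos"][1]-.1,.09])[0].astype(int);print(p)
    x,y=np.clip(p-[80,60],0,500);im=d["image"][y:y+120,x:x+160,::-1];print(n,x,y);a.append(cv2.resize(im,(400,300),interpolation=2))
cv2.imwrite("pics/pre.png",np.hstack(a))
E
```

```text
clock: 7.15
tool_pos: [0.5932, -0.0588, 0.1144]
ee_rot: [[-0.001, 1.0, -0.003], [1.0, 0.001, 0.001], [0.001, -0.003, -1.0]]
contact_force: [0.3, 0.3, -1.7]
width: 0.0156
grasp_force: 59.9
[ 0.5932 -0.0588  0.1144] [[-0.0013  1.     -0.0034]
 [ 1.      0.0013  0.001 ]
 [ 0.001  -0.0034 -1.    ]]
[251 237]
scene 171 177
[358 211]
top 278 151
```

View pics/pre.png

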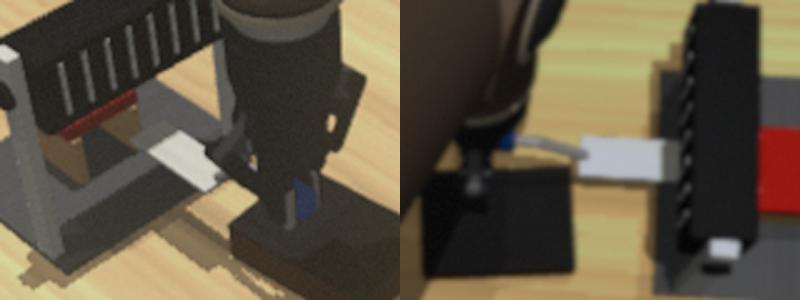

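```bash
python3 - <<'E'
from h import *
for n,o in(("scene",(171,177)),("top",(278,151))):
    d=dict(np.load("pre_%s.npz"%n))
    P=[[.5932+s*.017,-.064-x,.0771] for x in(.075,.165) for s in(-1,1)]
    print(n,((proj(d,P)-o)*2.5+([400,0] if n=="top" else [0,0])).round(1).tolist())
    h=hsv(d);g=((h[...,1]<70)&(h[...,2]>80)).astype(np.uint8);M=np.zeros_like(g);M[o[1]+45:o[1]+80,o[0]+40:o[0]+112]=g[o[1]+45:o[1]+80,o[0]+40:o[0]+112]
    for c in blobs(M,80):
        print(((cv2.boxPoints(cv2.minAreaRect(c))-o)*2.5+([400,0] if n=="top" else [0,0])).round(1).tolist())
        if n=="top": print(*rect(d,c,.077))
E
```

```text
scene [[238.4, 165.8], [204.3, 188.0], [161.9, 114.8], [128.1, 135.1]]
[[100.0, 112.5], [230.0, 112.5], [230.0, 197.5], [100.0, 197.5]]
top [[575.6, 175.2], [577.4, 135.1], [686.1, 181.2], [687.0, 141.0]]
[[508.5, 173.5], [511.4, 128.2], [676.7, 138.5], [673.8, 183.8]]
[ 593.3 -152.1] [135.2  38.4] 89.5
```

```bash
python3 -m pendant '[{"travel":[0,0,0],"turn":0},{"travel":[0,0,0],"turn":0},{"travel":[0,0,0],"turn":0},{"travel":[0,0,0],"turn":0},{"travel":[0,0,0],"turn":0},{"travel":[0,0,0],"turn":0},{"travel":[0,0,0],"turn":0},{"travel":[0,0,0],"turn":0},{"travel":[0,0,0],"turn":0},{"travel":[0,0,0],"turn":0}]'
python3 - <<'E'
from h import *
a=dict(np.load("pre_scene.npz"));b=grab("scene");np.savez("pre2_scene",**b)
f=lambda d:cv2.cvtColor(d["image"],7)[222:262,218:265].astype(np.float64)
print(cv2.phaseCorrelate(f(a),f(b)))
g=cv2.resize(b["image"][215:265,215:280,::-1],(780,600),interpolation=cv2.INTER_CUBIC);cv2.imwrite("pics/pre2.png",g)
E
```

```text
clock: 8.08
tool_pos: [0.5946, -0.061, 0.1161]
ee_rot: [[0.001, 1.0, 0.0], [1.0, -0.001, -0.0], [-0.0, 0.0, -1.0]]
contact_force: [-0.1, -0.3, -1.9]
width: 0.015
grasp_force: 59.9
((-0.6207187252216784, -0.4713292546813719), 0.9887696095716424)
```

View pics/pre2.png

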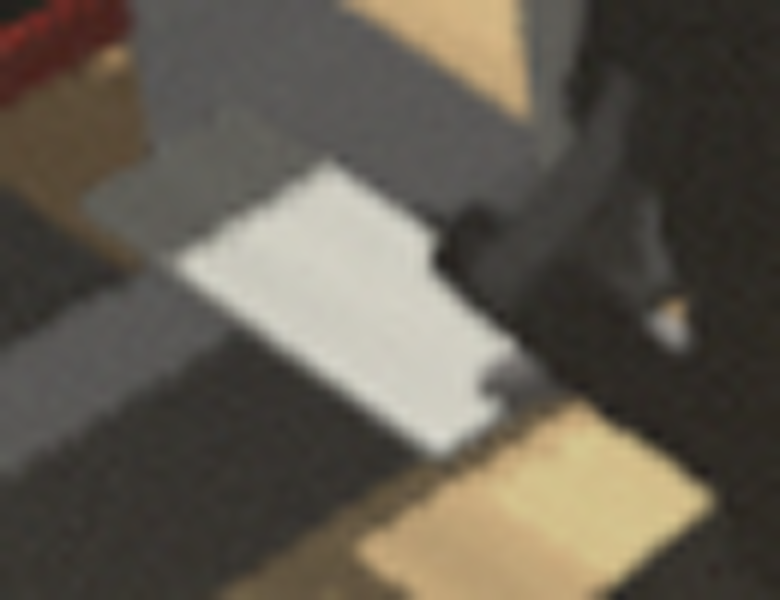

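```bash
python3 - <<'E'
from h import *
from scipy.optimize import least_squares
d=dict(np.load("pre2_scene.npz"))
obs=np.array([[251.7,252.9],[222.1,232.1],[234,224.2]])
def P(p):
    L=np.array([[.080,.017,-.037],[.170,.017,-.037],[.170,-.017,-.037]]) # from grip pt, fwd, side, up
    c,s=np.cos(p[0]),np.sin(p[0])
    return np.c_[.594+L[:,1]+p[1],-.060-(L[:,0]*c+L[:,2]*s)+p[2],.1145+L[:,2]*c-L[:,0]*s]
r=least_squares(lambda p:np.r_[(proj(d,P(p))-obs).ravel(),p[1:]*500],[0,0,0]);print(np.degrees(r.x[0]),r.x[1:],r.fun)
print(proj(d,P([0,0,0])).tolist())
E
```

```text
0.9463268720638606 [ 0.0009 -0.0005] [ 0.1072 -0.0943 -0.6342  0.0829  0.9877 -0.1507  0.427  -0.2318]
[[252.0334803885146, 252.0140104335362], [221.5695695906989, 230.8342258393855], [235.1057295090723, 222.714364218621]]
```

```bash
python3 -m pendant '[{"travel":[0,-1,12],"turn":0},{"travel":[0,-1,25],"turn":0},{"travel":[0,-1,35],"turn":0},{"travel":[0,-1,35],"turn":0},{"travel":[-15,-1,35],"turn":0},{"travel":[-35,-1,35],"turn":0},{"travel":[-50,-1,35],"turn":0},{"travel":[-65,-1,35],"turn":0},{"travel":[-65,-1,35],"turn":0},{"travel":[-65,-1,35],"turn":0}]'
python3 -m pendant '[{"travel":[-10,0,0],"turn":0},{"travel":[-20,0,0],"turn":0},{"travel":[-30,0,0],"turn":0},{"travel":[-37,0,0],"turn":0},{"travel":[-37,0,0],"turn":0},{"travel":[-37,0,0],"turn":0}]'
```

```text
clock: 8.97
tool_pos: [0.5933, -0.1268, 0.0808]
ee_rot: [[0.003, 1.0, -0.001], [1.0, -0.003, -0.0], [-0.0, -0.001, -1.0]]
contact_force: [-0.6, 0.2, -1.2]
width: 0.0149
grasp_force: 60.0
clock: 9.47
tool_pos: [0.5934, -0.1636, 0.0811]
ee_rot: [[0.002, 1.0, 0.0], [1.0, -0.002, -0.0], [-0.0, 0.0, -1.0]]
contact_force: [0.8, -0.4, -1.5]
width: 0.015
grasp_force: 60.0
```

```bash
python3 -m pendant '[{"travel":[-3,0,-3],"turn":0},{"travel":[-3,0,-6],"turn":0},{"travel":[-3,0,-8],"turn":0},{"travel":[-3,0,-10],"turn":0},{"travel":[-3,0,-12],"turn":0},{"travel":[-3,0,-14],"turn":0},{"travel":[-3,0,-14],"turn":0},{"travel":[-3,0,-14],"turn":0}]'
python3 - <<'E'
from h import *
s=monitor.sense();print(s["tool_pos"])
d=grab("scene");np.savez("l1_scene",**d);p=proj(d,[.594,-.27,.08])[0].astype(int);print(p)
x,y=p-[60,50]
cv2.imwrite("pics/l1.png",cv2.resize(d["image"][y:y+90,x:x+120,::-1],(800,600),interpolation=2))
E
```

```text
clock: 10.13
tool_pos: [0.5935, -0.1657, 0.0951]
ee_rot: [[0.001, 1.0, -0.0], [1.0, -0.001, 0.0], [0.0, -0.0, -1.0]]
contact_force: [0.2, -0.7, -3.5]
width: 0.015
grasp_force: 59.7
[ 0.5935 -0.1657  0.0951]
[215 217]
```

View pics/l1.png

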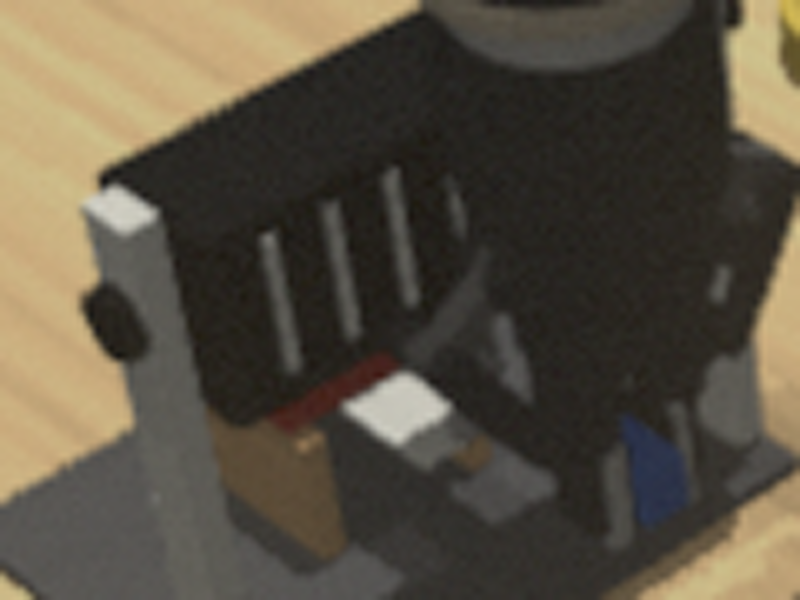

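```bash
python3 -m pendant '[{"travel":[0,0,-2],"turn":0},{"travel":[4,0,-3],"turn":0},{"travel":[10,0,-3],"turn":0},{"travel":[16,0,-3],"turn":0},{"travel":[20,0,-3],"turn":0},{"travel":[20,0,0],"turn":0},{"travel":[20,0,3],"turn":0},{"travel":[20,0,6],"turn":0},{"travel":[20,0,9],"turn":0},{"travel":[20,0,14],"turn":0}]'
python3 -m pendant '[{"travel":[0,0,0],"turn":0},{"travel":[-10,0,0],"turn":0},{"travel":[-18,0,0],"turn":0},{"travel":[-20,0,0],"turn":0},{"travel":[-20,0,0],"turn":0}]'
```

```text
clock: 11.02
tool_pos: [0.5939, -0.1465, 0.0812]
ee_rot: [[0.002, 1.0, 0.001], [1.0, -0.002, -0.001], [-0.001, 0.001, -1.0]]
contact_force: [0.7, -0.6, -1.1]
width: 0.0149
grasp_force: 59.9
clock: 11.43
tool_pos: [0.5933, -0.168, 0.0814]
ee_rot: [[0.004, 1.0, 0.0], [1.0, -0.004, -0.001], [-0.001, 0.0, -1.0]]
contact_force: [0.4, 0.1, -1.2]
width: 0.0153
grasp_force: 59.9
```

```bash
python3 -m pendant '[{"travel":[1,0,-6],"turn":0},{"travel":[2,0,-9],"turn":0},{"travel":[2,0,-12],"turn":0},{"travel":[2,0,-16],"turn":0},{"travel":[2,0,-20],"turn":0},{"travel":[2,0,-24],"turn":0},{"travel":[2,0,-26],"turn":0},{"travel":[2,0,-26],"turn":0},{"travel":[2,0,-26],"turn":0},{"travel":[2,0,-26],"turn":0}]'
python3 -m pendant '[{"travel":[0,0,0],"turn":0},{"travel":[5,0,0],"turn":0},{"travel":[15,0,0],"turn":0},{"travel":[30,0,0],"turn":0},{"travel":[50,0,0],"turn":0},{"travel":[75,0,0],"turn":0},{"travel":[95,0,0],"turn":0},{"travel":[112,0,0],"turn":0},{"travel":[120,0,0],"turn":0},{"travel":[120,0,0],"turn":0}]'
```

```text
clock: 12.27
tool_pos: [0.5934, -0.1639, 0.1069]
ee_rot: [[0.001, 1.0, -0.0], [1.0, -0.001, 0.0], [0.0, -0.0, -1.0]]
contact_force: [0.9, -0.3, -3.7]
width: 0.0146
grasp_force: 59.7
clock: 13.1
tool_pos: [0.5937, -0.0403, 0.1069]
ee_rot: [[-0.003, 1.0, -0.0], [1.0, 0.003, 0.002], [0.002, -0.0, -1.0]]
contact_force: [-1.0, -1.1, -3.7]
width: 0.0149
grasp_force: 59.7
```

```bash
python3 -m pendant '[{"travel":[4,0,-5],"turn":0},{"travel":[12,-1,-10],"turn":-0.5},{"travel":[25,-3,-15],"turn":-1},{"travel":[42,-5,-20],"turn":-2},{"travel":[62,-7,-20],"turn":-3},{"travel":[82,-9,-20],"turn":-4},{"travel":[102,-11,-20],"turn":-5},{"travel":[122,-13,-20],"turn":-6},{"travel":[142,-15,-20],"turn":-7},{"travel":[162,-17,-20],"turn":-8}]'
python3 -m pendant '[{"travel":[20,-2,0],"turn":-1},{"travel":[40,-4,0],"turn":-2},{"travel":[60,-6,0],"turn":-3},{"travel":[80,-8,0],"turn":-4},{"travel":[100,-10,0],"turn":-5},{"travel":[118,-10,0],"turn":-6},{"travel":[128,-10,0],"turn":-7},{"travel":[136,-10,0],"turn":-8},{"travel":[140,-10,0],"turn":-9},{"travel":[140,-10,0],"turn":-9.8}]'
python3 - <<'E'
from h import *
s=monitor.sense();print(s["tool_pos"],s["ee_rot"])
a=[]
for n in("scene","top"):
    d=grab(n);np.savez("q_"+n,**d);cv2.imwrite("pics/q_%s.png"%n,d["image"][:,:,::-1])
    p=proj(d,[.6,.15,.06])[0].astype(int);x,y=p-[80,60];print(n,x,y);a.append(cv2.resize(d["image"][y:y+120,x:x+160,::-1],(400,300),interpolation=2))
cv2.imwrite("pics/q.png",np.hstack(a))
E
```

```text
clock: 13.93
tool_pos: [0.5767, 0.1194, 0.1278]
ee_rot: [[-0.139, 0.99, 0.001], [0.99, 0.139, 0.001], [0.0, 0.001, -1.0]]
contact_force: [0.1, 0.5, -4.2]
width: 0.0153
grasp_force: 59.7
clock: 14.77
tool_pos: [0.5477, 0.2558, 0.1271]
ee_rot: [[-0.307, 0.952, 0.0], [0.952, 0.307, -0.0], [-0.0, 0.0, -1.0]]
contact_force: [1.2, 0.6, -3.6]
width: 0.0149
grasp_force: 59.7
[0.5477 0.2558 0.1271] [[-0.3065  0.9519  0.0001]
 [ 0.9519  0.3065 -0.0001]
 [-0.0001  0.0001 -1.    ]]
scene 297 279
top 130 144
```

View pics/q.png

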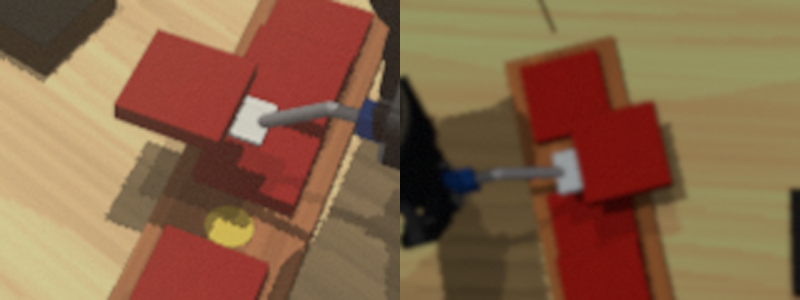

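```bash
cat >> h.py <<'E'
def tri(ds,pxs):
    A=[];b=[]
    for d,p in zip(ds,pxs):
        o=d["wc"][:3,3];r=cast(d,p,0)[0]-o;r/=np.linalg.norm(r);M=np.eye(3)-np.outer(r,r);A.append(M);b.append(M@o)
    x=np.linalg.lstsq(np.vstack(A),np.hstack(b),rcond=None)
    return x[0],np.sqrt(x[1].sum())
def corners(d,p):
    g=cv2.cvtColor(d["image"],cv2.COLOR_RGB2GRAY);p=np.float32(p).reshape(-1,1,2)
    return cv2.cornerSubPix(g,p.copy(),(4,4),(-1,-1),(3,50,.01))[:,0]
E
python3 - <<'E'
from h import *
S=dict(np.load("q_scene.npz"));T=dict(np.load("q_top.npz"))
s0=np.array([[217,137],[118,105],[158,31],[257,66]])/2.5+[297,279]
t0=(np.array([[572,137],[652,102],[671,187],[590,203]])-[400,0])/2.5+[130,144]
s=corners(S,s0);t=corners(T,t0);print(s-s0,t-t0)
for a,b in((s0,t0),(s,t)):
    X=[]
    for i in range(4):
        x,e=tri([S,T],[a[i],b[i]]);X.append(x);print(x,e)
    X=np.array(X);print("c",X.mean(0),"edges",np.linalg.norm(X-np.roll(X,-1,0),axis=1),np.degrees(np.arctan2(*(X[1]-X[0])[[0,1]])),np.degrees(np.arctan2(*(X[2]-X[3])[[0,1]])))
for d,r in((S,(375,355,405,382)),(T,(150,190,215,230))):
    h=hsv(d);m=((h[...,0]>19)&(h[...,0]<34)&(h[...,1]>150)).astype(np.uint8);M=np.zeros_like(m);x0,y0,x1,y1=r;M[y0:y1,x0:x1]=m[y0:y1,x0:x1]
    for c in blobs(M,20):print("dot",cv2.boundingRect(c),*rect(d,c,.012))
E
```

```text
[[-0.     -0.    ]
 [ 0.      0.    ]
 [-0.3653 -1.1043]
 [-0.3785 -0.7867]] [[ 0.      0.    ]
 [-0.045  -0.8893]
 [-0.      0.    ]
 [ 0.     -0.    ]]
[0.6036 0.165  0.0903] 0.002175865692742877
[0.6326 0.1043 0.097 ] 0.002659716365509036
[0.5642 0.0814 0.0947] 0.00028746577768908564
[0.5461 0.1466 0.095 ] 0.0036249058696912026
c [0.5866 0.1243 0.0942] edges [0.0676 0.0721 0.0676 0.0605] 154.45892855069258 164.4812460352567
[0.6036 0.165  0.0903] 0.002175877930929992
[0.6337 0.1047 0.0983] 0.0033315854047924133
[0.5639 0.0808 0.0967] 0.00020699512840163494
[0.546  0.146  0.0963] 0.0031868738270115107
c [0.5868 0.1241 0.0954] edges [0.0679 0.0738 0.0676 0.0609] 153.44806838350416 164.60845096623623
dot (380, 364, 18, 14) [605.8 181.2] [22.  28.3] 56.4
```

```bash
python3 -m pendant '[{"travel":[4,3,0],"turn":0},{"travel":[12,8,4],"turn":0},{"travel":[22,15,10],"turn":0},{"travel":[32,22,18],"turn":0},{"travel":[40,27,26],"turn":0},{"travel":[45,30,32],"turn":0},{"travel":[47,31,36],"turn":0},{"travel":[47,31,37],"turn":0},{"travel":[47,31,37],"turn":0},{"travel":[47,31,37],"turn":0}]'
python3 - <<'E'
from h import *
s=monitor.sense();print(s["tool_pos"],s["ee_rot"][:,0])
a=[]
for n in("scene","top"):
    d=grab(n);np.savez("r_"+n,**d)
    p=proj(d,[.602,.178,.05])[0].astype(int);x,y=p-[50,50];print(n,x,y);a.append(cv2.resize(d["image"][y:y+100,x:x+100,::-1],(400,400),interpolation=2))
cv2.imwrite("pics/r.png",np.hstack(a))
S=dict(np.load("scene0.npz"));S["wc"]=np.linalg.inv(S["extrinsics"]);T=dict(np.load("top0.npz"));T["wc"]=np.linalg.inv(T["extrinsics"])
q=[]
for d,p in((S,(388,369)),(T,(203,209))):
    h=hsv(d);m=((h[...,0]>20)&(h[...,0]<34)&(h[...,1]>180)).astype(np.uint8);M=np.zeros_like(m);x,y=p;M[y-13:y+14,x-13:x+14]=m[y-13:y+14,x-13:x+14]
    c=max(blobs(M,20),key=cv2.contourArea);e=cv2.fitEllipse(c)[0];q.append(e);print("dot",e,cast(d,e,.012))
print(tri([S,T],q))
E
```

```text
clock: 15.7
tool_pos: [0.563, 0.3088, 0.0902]
ee_rot: [[-0.304, 0.953, 0.0], [0.953, 0.304, -0.001], [-0.001, -0.0, -1.0]]
contact_force: [-0.4, -1.1, -2.7]
width: 0.0154
grasp_force: 59.6
[0.563  0.3088 0.0902] [-0.3038  0.9527 -0.0005]
scene 340 304
top 147 154Traceback (most recent call last):
  File "<stdin>", line 12, in <module>
ValueError: max() iterable argument is empty
```

View pics/r.png

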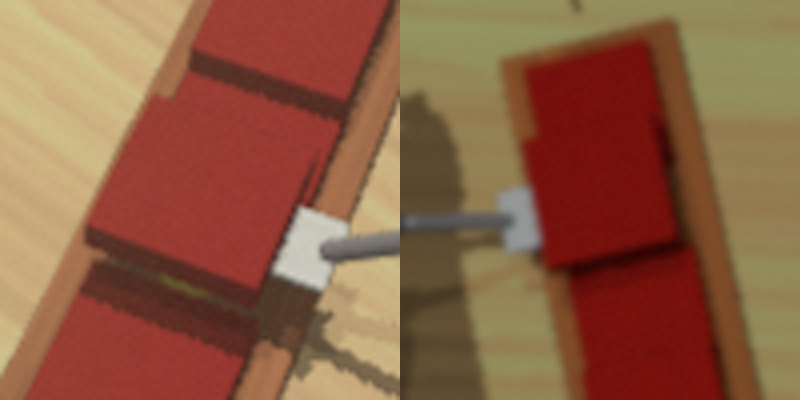

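```bash
python3 - <<'E'
from h import *
S=dict(np.load("r_scene.npz"));T=dict(np.load("r_top.npz"))
sp=np.array([[258,290],[88,230],[152,97]])/4+[340,304];tp=(np.array([[526,140],[680,240],[545,268]])-[400,0])/4+[147,154]
print("scene UL UR LR",cast(S,sp,.064)[:,:2].tolist());print("top UL LR LL",cast(T,tp,.064)[:,:2].tolist())
print("UL",tri([S,T],[sp[0],tp[0]]),"LR",tri([S,T],[sp[2],tp[1]]))
print("ctr scene",cast(S,sp,.064)[[1,1]].mean(0)*0+(cast(S,sp,.064)[0]+cast(S,sp,.064)[2])/2,"top",(cast(T,tp,.064)[0]+cast(T,tp,.064)[1])/2)
S0=dict(np.load("scene0.npz"));S0["wc"]=S["wc"];T0=dict(np.load("top0.npz"));T0["wc"]=T["wc"]
q=[]
for d,p in((S0,(388,369)),(T0,(203,209))):
    h=hsv(d);x,y=p;print(h[y,x]);c0=h[y,x].astype(int)
    m=((abs(h[...,0].astype(int)-c0[0])<4)&(h[...,1]>c0[1]-40)).astype(np.uint8);M=np.zeros_like(m);M[y-13:y+14,x-13:x+14]=m[y-13:y+14,x-13:x+14]
    c=max(blobs(M,20),key=cv2.contourArea);e=cv2.fitEllipse(c);print("dot",e,cast(d,e[0],.012))
E
```

```text
scene UL UR LR [[0.6290881662998362, 0.22452829924454867], [0.6516708094744642, 0.1609045635207097], [0.5840079906946888, 0.13773364930540422]]
top UL LR LL [[0.6291304823975964, 0.21851675779089985], [0.579641453853641, 0.1324138657332369], [0.5609149868698928, 0.20041127614002885]]
UL (array([0.6287, 0.2216, 0.0609]), np.float64(0.003426777100056334)) LR (array([0.5806, 0.1344, 0.0583]), np.float64(0.001111782757557807))
ctr scene [0.6065 0.1811 0.064 ] top [0.6044 0.1755 0.064 ]
[ 24 150 184]
dot ((388.1783142089844, 369.0325012207031), (15.313027381896973, 18.88346290588379), 106.07369995117188) [[0.6033 0.1783 0.012 ]]
[ 28 236 137]
dot ((202.7819061279297, 208.6194305419922), (12.467597961425781, 13.033783912658691), 48.79054641723633) [[0.6033 0.1773 0.012 ]]
```

```bash
python3 -m pendant '[{"travel":[0,-1,5],"turn":0},{"travel":[0,-1,10],"turn":0},{"travel":[0,-1,14],"turn":0},{"travel":[0,-1,16],"turn":0},{"travel":[0,-1,18],"turn":0},{"travel":[0,-1,20],"turn":0},{"travel":[0,-1,22],"turn":0},{"travel":[0,-1,22],"turn":0},{"travel":[0,-1,22],"turn":0}]'; python3 -m pendant '[{"travel":[0,0,1.5],"turn":0},{"travel":[0,0,3],"turn":0},{"travel":[0,0,4],"turn":0},{"travel":[0,0,4.5],"turn":0},{"travel":[0,0,4.5],"turn":0},{"travel":[0,0,4.5],"turn":0}]'
python3 - <<'E'
from h import *
for i in range(3): s=monitor.sense();print(s["tool_pos"],s["contact_force"],s["wrist_torque"]); d=grab("top")
E
```

```text
clock: 16.55
tool_pos: [0.5619, 0.3093, 0.068]
ee_rot: [[-0.305, 0.952, -0.0], [0.952, 0.305, -0.0], [-0.0, -0.0, -1.0]]
contact_force: [-0.4, -0.0, -3.8]
width: 0.0148
grasp_force: 59.6
clock: 17.05
tool_pos: [0.5621, 0.3092, 0.0638]
ee_rot: [[-0.305, 0.953, 0.0], [0.953, 0.305, 0.0], [-0.0, 0.0, -1.0]]
contact_force: [-0.3, -0.2, -1.0]
width: 0.015
grasp_force: 59.9
[0.5621 0.3092 0.0638] [-0.3351 -0.1637 -1.0431] [0.1087 0.0665 0.0279]
[0.5621 0.3093 0.0639] [ 0.5596 -0.4442 -2.137 ] [0.1385 0.0017 0.0125]
[0.562  0.3093 0.0638] [ 0.3686  0.0948 -2.5349] [0.0979 0.0735 0.0005]
```

```bash
python3 -m pendant '[{"travel":[0,0,0.7],"turn":0},{"travel":[0,0,1.5],"turn":0},{"travel":[0,0,2.3],"turn":0},{"travel":[0,0,3],"turn":0},{"travel":[0,0,3],"turn":0},{"travel":[0,0,3],"turn":0}]'
python3 - <<'E'
from h import *
F=[]
for i in range(6): s=monitor.sense();F.append(np.r_[s["tool_pos"],s["contact_force"],s["wrist_torque"]]); d=grab("top")
np.savez("p_top",**d);np.savez("p_scene",**grab("scene"));print(np.mean(F,0),np.std(F,0))
E
```

```text
clock: 17.7
tool_pos: [0.5618, 0.3093, 0.0605]
ee_rot: [[-0.305, 0.952, -0.0], [0.952, 0.305, -0.0], [-0.0, -0.0, -1.0]]
contact_force: [-0.0, 0.1, -1.0]
width: 0.0152
grasp_force: 59.9
[ 0.5619  0.3093  0.0606 -0.1689  0.0186 -1.4039  0.1092  0.0199  0.0053] [0.     0.     0.0001 0.49   0.5235 0.5811 0.0121 0.0307 0.0154]
```

```bash
python3 - <<'E'
from h import *
c,s=np.cos(np.radians(18)),np.sin(np.radians(18));bx=np.array([s,-c,0]);by=np.array([c,s,0]);o=np.array([.6033,.178,.040])
for n in("p_top","p_scene"):
    d=dict(np.load(n+".npz"));im=cv2.cvtColor(d["image"],cv2.COLOR_RGB2HSV)[...,2].astype(np.float32);sat=d["image"][...,1].astype(np.float32)
    def prof(im,dirn,off,ts,offs):
        return np.mean([cv2.remap(im,*[proj(d,o+np.outer(ts,dirn)+q*off)[:,k].astype(np.float32)[None] for k in(0,1)],1)[0] for q in offs],0).round().astype(int)
    ty=np.arange(-56,57,2)/1000
    p=prof(im,by,bx,ty,np.arange(-20,21,4)/1000);print(n,"V along y",list(zip((ty*1000).astype(int).tolist(),p.tolist())))
    tx=np.arange(-56,57,2)/1000
    p=prof(sat,bx,by,tx,np.arange(-24,25,4)/1000);print(n,"G along x",list(zip((tx*1000).astype(int).tolist(),p.tolist())))
E
```

```text
p_top V along y [(-56, 120), (-54, 119), (-52, 119), (-50, 119), (-48, 119), (-46, 119), (-44, 118), (-42, 112), (-40, 99), (-38, 82), (-36, 78), (-34, 93), (-32, 109), (-30, 117), (-28, 118), (-26, 118), (-24, 118), (-22, 118), (-20, 118), (-18, 118), (-16, 118), (-14, 118), (-12, 118), (-10, 118), (-8, 118), (-6, 118), (-4, 119), (-2, 119), (0, 119), (2, 119), (4, 119), (6, 119), (8, 119), (10, 119), (12, 119), (14, 118), (16, 118), (18, 118), (20, 119), (22, 119), (24, 118), (26, 118), (28, 118), (30, 118), (32, 118), (34, 117), (36, 116), (38, 116), (40, 116), (42, 117), (44, 118), (46, 118), (48, 118), (50, 118), (52, 118), (54, 118), (56, 118)]
p_top G along x [(-56, 112), (-54, 114), (-52, 119), (-50, 125), (-48, 129), (-46, 131), (-44, 131), (-42, 129), (-40, 124), (-38, 114), (-36, 93), (-34, 62), (-32, 32), (-30, 19), (-28, 16), (-26, 16), (-24, 16), (-22, 16), (-20, 16), (-18, 16), (-16, 16), (-14, 17), (-12, 16), (-10, 16), (-8, 16), (-6, 17), (-4, 16), (-2, 17), (0, 16), (2, 16), (4, 16), (6, 16), (8, 17), (10, 17), (12, 16), (14, 16), (16, 16), (18, 17), (20, 17), (22, 
[... 764 characters left out ...]
, 84), (46, 86), (48, 107), (50, 142), (52, 152), (54, 153), (56, 152)]
p_scene G along x [(-56, 163), (-54, 138), (-52, 148), (-50, 159), (-48, 160), (-46, 159), (-44, 160), (-42, 154), (-40, 131), (-38, 72), (-36, 51), (-34, 56), (-32, 57), (-30, 57), (-28, 56), (-26, 57), (-24, 57), (-22, 57), (-20, 57), (-18, 57), (-16, 57), (-14, 58), (-12, 58), (-10, 58), (-8, 58), (-6, 58), (-4, 59), (-2, 59), (0, 58), (2, 59), (4, 59), (6, 59), (8, 59), (10, 59), (12, 60), (14, 61), (16, 60), (18, 60), (20, 61), (22, 61), (24, 61), (26, 61), (28, 61), (30, 62), (32, 71), (34, 105), (36, 114), (38, 112), (40, 116), (42, 135), (44, 171), (46, 178), (48, 178), (50, 178), (52, 178), (54, 177), (56, 178)]
```

```bash
python3 -m pendant '[{"travel":[0,0,1.5],"turn":0},{"travel":[0,0,3],"turn":0},{"travel":[3,0,3],"turn":0},{"travel":[8,0,3],"turn":0},{"travel":[16,0,3],"turn":0},{"travel":[26,0,3],"turn":0},{"travel":[38,0,3],"turn":0},{"travel":[52,0,3],"turn":0},{"travel":[66,0,3],"turn":0},{"travel":[80,0,3],"turn":0}]'; python3 -m pendant '[{"travel":[20,0,0],"turn":0},{"travel":[40,0,0],"turn":0},{"travel":[45,0,-10],"turn":0},{"travel":[45,0,-35],"turn":0},{"travel":[45,0,-60],"turn":0},{"travel":[45,0,-80],"turn":0},{"travel":[45,0,-80],"turn":0},{"travel":[45,0,-80],"turn":0}]'
python3 - <<'E'
from h import *
s=monitor.sense();print(s["tool_pos"],s["ee_rot"][:,0])
c,s=np.cos(np.radians(18)),np.sin(np.radians(18));bx=np.array([s,-c,0]);by=np.array([c,s,0]);o=np.array([.6033,.178,.040])
for n in("top","scene"):
    d=grab(n);im=cv2.cvtColor(d["image"],cv2.COLOR_RGB2HSV)[...,2].astype(np.float32)
    ty=np.arange(-44,53,2)/1000
    p=np.mean([cv2.remap(im,*[proj(d,o+np.outer(ty,by)+q*bx)[:,k].astype(np.float32)[None] for k in(0,1)],1)[0] for q in np.arange(-20,21,4)/1000],0).astype(int)
    print(n,list(zip((ty*1000).astype(int).tolist(),p.tolist()))[:8],list(zip((ty*1000).astype(int).tolist(),p.tolist()))[-10:])
E
```

```text
clock: 18.88
tool_pos: [0.5366, 0.3877, 0.0576]
ee_rot: [[-0.306, 0.952, -0.0], [0.952, 0.306, 0.0], [0.0, -0.0, -1.0]]
contact_force: [0.9, 0.3, -1.4]
width: 0.0152
grasp_force: 59.9
clock: 19.55
tool_pos: [0.5243, 0.4292, 0.1393]
ee_rot: [[-0.305, 0.952, 0.002], [0.952, 0.305, 0.002], [0.001, 0.003, -1.0]]
contact_force: [0.7, -0.5, -4.0]
width: 0.0151
grasp_force: 60.0
[0.5243 0.4292 0.1393] [-0.3049  0.9524  0.0013]
top [(-44, 113), (-42, 107), (-40, 94), (-38, 78), (-36, 74), (-34, 89), (-32, 105), (-30, 112)] [(34, 112), (36, 111), (38, 111), (40, 112), (42, 113), (44, 113), (46, 113), (48, 113), (50, 113), (52, 113)]
scene [(-44, 142), (-42, 142), (-40, 141), (-38, 141), (-36, 140), (-34, 137), (-32, 138), (-30, 140)] [(34, 140), (36, 139), (38, 119), (40, 87), (42, 77), (44, 76), (46, 79), (48, 98), (50, 129), (52, 139)]
```

```bash
python3 -m pendant '[{"travel":[-15,-4,0],"turn":0.5},{"travel":[-45,-12,0],"turn":1.5},{"travel":[-80,-22,0],"turn":2.5},{"travel":[-115,-32,0],"turn":4},{"travel":[-150,-42,0],"turn":5},{"travel":[-185,-52,0],"turn":6.5},{"travel":[-220,-62,0],"turn":7.5},{"travel":[-255,-72,0],"turn":9},{"travel":[-290,-81,0],"turn":10},{"travel":[-320,-89,0],"turn":11}]'; python3 -m pendant '[{"travel":[-25,-3,0],"turn":0.4},{"travel":[-42,-5,0],"turn":0.4},{"travel":[-47,-5,0],"turn":0.4},{"travel":[-47,-5,0],"turn":0.4},{"travel":[-47,-5,0],"turn":0.4},{"travel":[-47,-5,0],"turn":0.4}]'
```

```text
clock: 20.48
tool_pos: [0.5354, 0.0936, 0.1365]
ee_rot: [[-0.115, 0.993, -0.002], [0.993, 0.115, -0.001], [-0.001, -0.002, -1.0]]
contact_force: [0.8, -0.5, -0.8]
width: 0.0147
grasp_force: 59.9
clock: 20.98
tool_pos: [0.5368, 0.051, 0.1371]
ee_rot: [[-0.112, 0.994, -0.001], [0.994, 0.112, 0.0], [0.001, -0.001, -1.0]]
contact_force: [-0.1, -0.5, -1.1]
width: 0.0154
grasp_force: 60.0
```

```bash
python3 -m pendant '[{"travel":[0,2,15],"turn":0},{"travel":[0,2,35],"turn":0},{"travel":[0,2,48],"turn":0},{"travel":[0,2,54],"turn":0},{"travel":[0,2,57],"turn":0},{"travel":[0,2,59],"turn":0},{"travel":[0,2,61],"turn":0},{"travel":[0,2,61],"turn":0},{"travel":[0,2,61],"turn":0}]'; python3 -m pendant '[{"travel":[0,0,0.5],"turn":0},{"travel":[0,0,0.5],"turn":0},{"travel":[0,0,0.5],"turn":0}]'
```

```text
clock: 21.73
tool_pos: [0.5394, 0.0496, 0.0772]
ee_rot: [[-0.11, 0.994, 0.001], [0.994, 0.11, 0.0], [0.0, 0.001, -1.0]]
contact_force: [0.2, -0.2, -0.6]
width: 0.0153
grasp_force: 60.0
clock: 21.98
tool_pos: [0.5394, 0.0495, 0.0766]
ee_rot: [[-0.11, 0.994, 0.001], [0.994, 0.11, 0.0], [0.0, 0.001, -1.0]]
contact_force: [-0.5, 0.6, 0.4]
width: 0.0153
grasp_force: 60.3
```

```bash
python3 -m pendant '[{"travel":[0,0,0.5],"turn":0},{"travel":[0,0,0.5],"turn":0}]'; python3 -m pendant '[{"travel":[0,0,0],"turn":0},{"travel":[0,0,0],"turn":0},{"travel":[0,0,0],"turn":0},{"travel":[0,0,0],"turn":0},{"travel":[0,0,0],"turn":0},{"travel":[0,0,0],"turn":0},{"travel":[0,0,0],"turn":0},{"travel":[0,0,0],"turn":0}]' 1;  python3 -m pendant '[{"travel":[0,0,-10],"turn":0},{"travel":[0,0,-30],"turn":0},{"travel":[0,0,-60],"turn":0},{"travel":[19,0,-103],"turn":0},{"travel":[19,0,-103],"turn":0},{"travel":[19,0,-103],"turn":0},{"travel":[19,0,-103],"turn":0},{"travel":[19,0,-103],"turn":0}]'
python3 - <<'E'
from h import *
d=grab("wrist");h=hsv(d)
for c in blobs(BLUE(h),100): print("blue",cv2.boundingRect(c),*rect(d,c,.083))
for c in blobs(GREY(h),300): print("grey",cv2.boundingRect(c),*rect(d,c,.039))
s=monitor.sense();print(s["tool_pos"],s["contact_force"],s["clock"])
E
```

```text
clock: 22.15
tool_pos: [0.5394, 0.0497, 0.0761]
ee_rot: [[-0.111, 0.994, 0.001], [0.994, 0.111, 0.001], [0.0, 0.001, -1.0]]
contact_force: [-0.1, 2.4, 4.5]
width: 0.0148
grasp_force: 60.9
clock: 22.82
tool_pos: [0.539, 0.0493, 0.0756]
ee_rot: [[-0.11, 0.994, -0.0], [0.994, 0.11, -0.0], [-0.0, -0.0, -1.0]]
contact_force: [-0.3, 0.3, -0.1]
width: 0.0855
grasp_force: 0.0
clock: 23.48
tool_pos: [0.5362, 0.0679, 0.1778]
ee_rot: [[-0.11, 0.994, -0.001], [0.994, 0.11, -0.0], [-0.0, -0.001, -1.0]]
contact_force: [-0.3, 0.4, -1.0]
width: 0.0854
grasp_force: 0.0
blue (312, 256, 24, 60) [538.6  44.8] [15.5 42.8] 7.0
grey (303, 316, 42, 113) [550.6 -60.4] [ 35.4 116.4] 6.0
[0.5361 0.0677 0.1776] [0.1462 0.0818 0.246 ] 23.5333
```

Lifter is back within about 1 mm of its start pose; the cover was centred over the dot after the blade came out. I'll hand in.

```bash
python3 -c "
from plant import bot
print(bot.hand_in())"
```

```text
the job is handed in; nothing more can be done
None
```

The job is handed in and no verdict came back: the red cover lies over the dotted gap within about 2 mm of centre by my camera measurements, and the lifter lies released on its block within about 1 mm of where it started. I kept the gripper upright instead of leaning it back, because the moves allow no tilt, and drew the cover out in two short lifts.

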